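Find the stamped crate and push it to the dispatch line

TASK

One of the two small wooden crates bears a stamp, a ring with a cross in it, on its underside. With the fingers only, without gripping or lifting anything, push each crate over away from you so that it lies on its far side with its underside showing, then push the stamped one on away from you, still lying like that, until its middle is over the metal dispatch line. Leave the other crate lying where it fell and do not disturb the small things round about.

Things in the scene. Friction and masses are not known exactly. Their poses are not given: they have to be found in the camera images.
- crate_a: open-topped slatted wooden crate, empty, 80 mm along its x, 100 along its y, 100 high, about 0.35 kg; starts upright, one side roughly towards the robot, turned 0.08 to 0.25 rad clockwise. Origin: centre of its underside; x points away from the robot, z up out of its mouth. Walls of three 26 mm slats, the top one at heights 74 to 100. The floor panel lies 5 mm up between low runners. Either crate may stand at the left.
- crate_b: crate just like crate_a, same size and axes. Pushed away from the robot high on its near side (85 to 95 mm up), a crate tips over its far lower edge without sliding and from about 45 degrees falls by itself onto its far side. There it lies stably, 80 mm high, its z level (mouth away from the robot), its x straight down, its underside upright and facing the robot.
- crate_a_mid (a point): middle of crate_a's volume, 50 mm above its underside along its z
- crate_b_mid (a point): middle of crate_b's volume, 50 mm above its underside along its z
- stamp (a point): centre of the stamp, a black ring 62 mm across with an upright cross in it, in the middle of the underside of one crate (on the floor panel); hidden until that crate is tipped. The other crate's underside is bare wood.
- dispatch_line: the dispatch line: flat bare metal strip let into the worktop, flush, 24 mm wide (its x, pointing away from the robot, turned at most 0.1 rad) and 340 mm long (its y), running from left to right beyond both crates; crates slide freely over it. Origin: its middle.
- tape_roll: bystander, not to be disturbed: roll of blue masking tape lying flat, 115 mm across, 24 high. Origin: centre of its underside.
- stopper_1: bystander, not to be disturbed: dark rubber stopper, 33 mm across, 26 high. Origin: centre of its underside.
- vial_1: bystander, not to be disturbed: small vial with black cap, 22 mm across, 49 high. Origin: centre of its underside.
- beaker_100: bystander, not to be disturbed: small plastic beaker, 53 mm across, 68 high. Origin: centre of its underside.
- dropper_1: bystander, not to be disturbed: brown dropper bottle, 37 mm across, 88 high. Origin: centre of its underside.
- joint_clip_1: bystander, not to be disturbed: yellow plastic joint clip, 30 mm across, 18 high. Origin: centre of its underside.
- pipette_bulb: bystander, not to be disturbed: red rubber bulb, 48 mm across, 66 high. Origin: centre of its underside.
- cork: bystander, not to be disturbed: cork, 24 mm across, 24 high. Origin: centre of its underside.

How it is judged:
By the outcome, as a careful person would: the job done as asked, in the order asked, and still so for the second after the job is handed in, with the robot touching nothing.
It also fails if it takes over 72 s, if anything falls off the work surface, if the arm or the gripper's body presses on something with over 40 N, if the wrist force passes 120 N, or if a joint passes its speed limit or range.

ROBOT

A 7-joint arm with a two-finger parallel gripper is mounted at the origin on a cart in front of the work surface, level with it; the furniture and walls round the work are solid. World frame = base frame: x ahead of the robot, y to its left, z up, the work surface at z = 0. Lengths are in m, angles in rad, forces in N, time in s.
With the tool pointing down it reaches from about 0.4 to 0.85 m from the base axis. Payload 10.4 kg.
Tool frame: the origin (TCP) lies at the very end of the fingers, on their centre line; the grasp point (between the pads) lies 19 mm behind it; z points along the fingers, y is the direction in which the jaws open and shut (so a half turn about z gives the same grasp; the last joint's range is limited). The gripper opens to 87 mm and grips with 3 to 60 N. Pads are 19 mm wide; open, the fingers measure 117 mm over their backs; the gripper's body (75 mm by 190 mm) begins 51 mm behind the grasp point.
Start: joints at [1.241, 0.332, -0.065, 1.46, 0.022, 1.35, -0.088], TCP at [0.189, -0.596, 0.223] pointing down, gripper open.
Joint ranges: [-2.6, 2.6], [-0.5, 2.12], [-1.47, 1.34], [0.16, 2.42], [-1.27, 4.41], [0.06, 2.06], [-2.6, 2.6]. Speed limits (rad/s): [2.22, 2.22, 2.79, 2.79, 3.14, 3.14, 3.14].

INTERFACE

Orientations are given as a unit quaternion [x, y, z, w].
In Python, from bench import r, eyes, job gives the robot as it stands. The module is installed in compiled form; this text tells all that it offers.
- The arm moves only by the tool play_rows, never from a script. Its argument "motion" is a list of rows, each a list of 7 numbers: the shift along the tool's x, y, z as a fraction of full scale, then the turn, a rotation vector about the tool's x, y, z as a fraction of full scale, then the opening in per cent of the stroke, from 0 (shut) to 100 (fully open). A call has 1 to 5 rows; each row is the pose to reach, as a shift and turn from the pose commanded when the call began, along the tool's axes at that moment; what a row does not reach only later rows make up. Full scale, the value 1, is 0.2 m for a shift and 90 degrees for a turn. A row lasts 1/8 s, in which the tool goes at most 62.5 mm and 10.7 degrees, less where a joint would pass 70% of its speed; a pose out of reach is approached as far as the arm can. A call with a number of a shift or a turn outside -1 to 1 is refused whole. A call with a gripper value outside its range is refused whole. The fingers move at their own pace and stop on an object; "squeeze" is the grip in N (left out, the last holds). Time passes only in rows, so rows that repeat a pose let the fingers close. It gives the time, the measured TCP pose, the force and the opening at its end, in the units of the state.
- r.read_state(): the state, without advancing time (a new reading comes with each control period).
- eyes.camera(name): name is "scene" or "top" or "wrist"; returns a dict with "image" (400x640x3 uint8, red, green, blue), "mtx" (3x3 intrinsics, pixels), "R" (3x3) and "t" (3): a world point X has camera coordinates R X + t. Camera axes: x right, y down, z forward; pixel columns grow to the right and rows downward; lengths in m; the calibration is good to about 2 mm. A picture is of the moment at which its call begins. There is no depth.
- job.close_job(): hands the job in, once; it reports no verdict.
Trained networks look in a picture, given as the dict that the camera call returned (one of the last four; its "shot" number tells which), for a name from the list of things; names that differ only in an ending like _2 or _b are one class to them, and where a whole thing is asked for, a point or a joint stands for the part that bears it (a point fixed in the world has none). Each returns a list of dicts, best first, with "p" (0 to 1); they miss things now and then, are a little off and sometimes report something else, mostly with a low value. They report only what shows in the picture. A call takes as long as a camera call.
- eyes.regions_of(picture, label): "region" (400x640 bool, what is visible of it) and "xy" ([column, row] in pixels, amid what is visible of it).
- eyes.landmark_of(picture, label): "xy" ([column, row] in pixels: a listed point, or the origin of a listed thing).
The state is a dict: "time": time; "joint_positions": joint angles; "joint_vel": joint speeds; "joint_torque": joint torques, N m; "ee_pos": TCP position; "eef_rot": TCP orientation; "ft_force": force on the tool from outside, world axes, zero at the start; "torque": the same for the moment, N m; "width": finger opening in m.
Only numpy, scipy, OpenCV 4.12 (cv2) and the standard library are available. Lean on these libraries where they do the work, as an engineer would, in place of code of your own. Each camera call takes 0.05 s, during which the arm holds its last target. There are 200 camera calls.

## Working session

There is one attempt and no reset: what is moved stays moved. The work goes in short steps, Python scripts to look and compute and a tool call to move; the robot and the scene stay as the last step left them, time stands still between calls to the robot, and variables do not carry over. Pictures are saved under pics/ and viewed, about 8 in all and at most 12, crops included, and the job is handed in when it is done.

Besides the shell and the picture viewer there is one more tool, called after ">>>" as name(argument=value, ...) on one line, values as JSON. play_rows: Moves the arm, as the interface text tells. Shift numbers are shares of 0.2 m and turn numbers shares of 90 degrees, none past 1 either way. Its arguments: {"type":"object","properties":{"motion":{"type":"array","items":{"type":"array","items":{"type":"number"}}},"squeeze":{"type":"number"}},"required":["motion"]}

```bash
mkdir -p pics; cat > h.py <<'E'
import numpy as np, cv2
from bench import r, eyes, job
from scipy.spatial.transform import Rotation as Ro
def ray(c,xy,z=0.):
    d=c["R"].T@np.linalg.inv(c["mtx"])@np.array([xy[0],xy[1],1.]); o=-c["R"].T@c["t"]
    return o+d*(z-o[2])/d[2]
def proj(c,X):
    p=c["mtx"]@(c["R"]@np.array(X,float)+c["t"]); return p[:2]/p[2]
def save(c,n): cv2.imwrite(f"pics/{n}.png",c["image"][:,:,::-1])
def go(dp,rv=(0,0,0)):
    """world shift -> tool fractions"""
    s=r.read_state(); R=Ro.from_quat(s["eef_rot"]); return np.round(R.inv().apply(dp)/.2,3)
E
python3 - <<'E'
from h import *
np.set_printoptions(precision=3,suppress=True)
s=r.read_state(); print(s["time"],s["ee_pos"],s["eef_rot"],Ro.from_quat(s["eef_rot"]).as_matrix(),s["width"])
for n in("scene","top"):
    c=eyes.camera(n); save(c,n+"0"); print(n,-c["R"].T@c["t"])
    for l in "crate_a dispatch_line tape_roll stopper_1 vial_1 beaker_100 dropper_1 joint_clip_1 pipette_bulb cork crate_a_mid".split():
        for k in eyes.landmark_of(c,l)[:2]:
            print(l,round(k["p"],2),np.round(k["xy"]),ray(c,k["xy"],.05 if "mid" in l else 0)[:2])
E
```

```text
0.0 [ 0.189 -0.595  0.222] [ 0.988  0.153 -0.    -0.001] [[ 0.953  0.302 -0.   ]
 [ 0.302 -0.953  0.001]
 [-0.    -0.001 -1.   ]] 0.08725416578778603
scene [0.15  0.363 0.719]
crate_a 0.71 [371. 242.] [ 0.466 -0.023]
crate_a 0.66 [296. 292.] [0.47  0.174]
dispatch_line 0.61 [286. 202.] [0.672 0.056]
tape_roll 0.93 [425. 196.] [ 0.482 -0.212]
stopper_1 0.63 [355. 269.] [0.437 0.048]
vial_1 0.64 [386. 189.] [ 0.556 -0.158]
vial_1 0.61 [298. 293.] [0.466 0.172]
beaker_100 0.64 [409. 158.] [ 0.594 -0.277]
dropper_1 0.91 [280. 153.] [ 0.819 -0.03 ]
dropper_1 0.6 [356. 271.] [0.433 0.051]
joint_clip_1 0.69 [234. 316.] [0.504 0.296]
pipette_bulb 0.85 [376. 168.] [ 0.623 -0.187]
cork 0.48 [258. 334.] [0.447 0.279]
crate_a_mid 0.97 [293. 282.] [0.469 0.18 ]
top [0.381 0.023 1.232]
crate_a 0.87 [256. 253.] [0.47  0.176]
crate_a 0.69 [331. 255.] [ 0.469 -0.027]
dispatch_line 0.77 [304. 181.] [0.672 0.052]
tape_roll 0.93 [404. 251.] [ 0.483 -0.223]
stopper_1 0.66 [213. 240.] [0.503 0.295]
stopper_1 0.48 [300. 268.] [0.434 0.058]
vial_1 0.37 [380. 224.] [ 0.557 -0.16 ]
beaker_100 0.94 [424. 212.] [ 0.593 -0.282]
joint_clip_1 0.62 [256. 255.] [0.466 0.177]
joint_clip_1 0.41 [209. 238.] [0.509 0.305]
pipette_bulb 0.54 [386. 198.] [ 0.63  -0.178]
pipette_bulb 0.44 [403. 250.] [ 0.486 -0.221]
cork 0.63 [216. 262.] [0.445 0.282]
crate_a_mid 0.8 [252. 252.] [0.47  0.182]
```

```bash
ls pics
```

```text
scene0.png
top0.png
```

View pics/scene0.png

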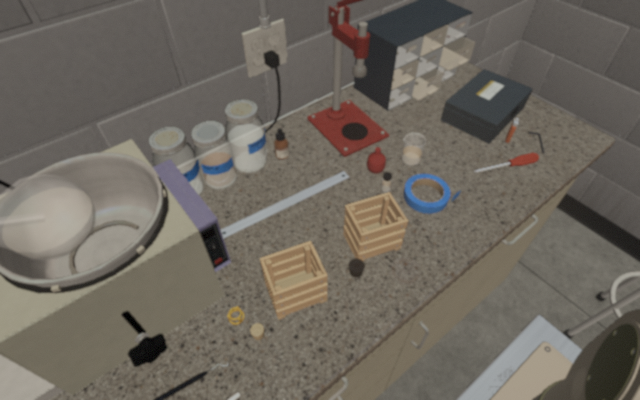

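View pics/top0.png

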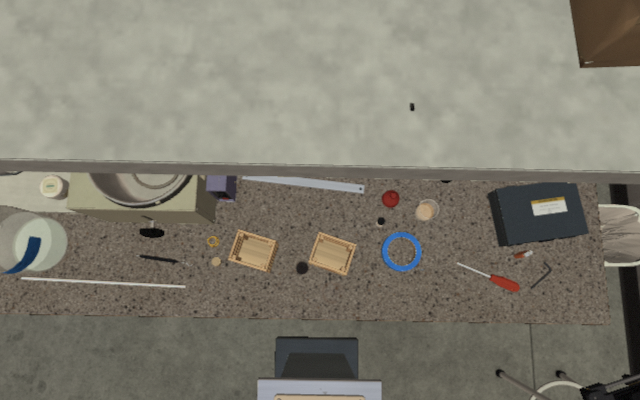

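The scene picture shows the left crate at about (295,280), the right one at (373,225), the metal line from (225,233) to (348,177), and a tall box with a purple front left of the line's end. The vial (386,183), bulb and tape are to the right of the crates. The stopper stands near and between them.

Next I fit the crate poses by silhouette and measure the line and the box.

```bash
cat >> h.py <<'E'
from scipy.optimize import minimize
def hullmask(c,P):
    q=np.array([proj(c,p) for p in P],np.float32); m=np.zeros((400,640),np.uint8)
    cv2.fillConvexPoly(m,(cv2.convexHull(q)*16).astype(np.int32),1,cv2.LINE_AA,4); return m>0
def fit(cs,ms,x0,dims):
    """box footprint centre x,y,yaw; dims full x,y,z"""
    def cost(v):
        C=np.cos(v[2]);S=np.sin(v[2]); P=[[v[0]+C*a-S*b,v[1]+S*a+C*b,z] for a in(-dims[0]/2,dims[0]/2) for b in(-dims[1]/2,dims[1]/2) for z in(0,dims[2])]
        return sum(1-(h&m).sum()/(h|m).sum() for c,m in zip(cs,ms) for h in [hullmask(c,P)])
    best=min((minimize(cost,[x0[0],x0[1],y],method="Nelder-Mead",options=dict(initial_simplex=[[x0[0],x0[1],y],[x0[0]+.01,x0[1],y],[x0[0],x0[1]+.01,y],[x0[0],x0[1],y+.08]])) for y in(-.05,-.15,-.25)),key=lambda o:o.fun)
    return best.x,best.fun
def hull(m):
    k=cv2.findContours(m.astype(np.uint8),cv2.RETR_EXTERNAL,cv2.CHAIN_APPROX_NONE)[0]; o=np.zeros(m.shape,np.uint8)
    cv2.fillConvexPoly(o,cv2.convexHull(np.vstack(k)),1); return o>0
E
python3 - <<'E'
from h import *
np.set_printoptions(precision=3,suppress=True)
cs=[eyes.camera(n) for n in("scene","top")]
R=[eyes.regions_of(c,"crate_a")[:3] for c in cs]
for g in([.47,.176],[.468,-.025]):
    ms=[];use=[]
    for c,rr in zip(cs,R):
        t=proj(c,[*g,.05]); k=min(rr,key=lambda k:np.hypot(*(k["xy"]-t))); print(k["p"],k["xy"],t,k["region"].sum()); ms.append(hull(k["region"]))
    print(fit(cs,ms,g,(.08,.1,.1)), [fit([c],[m],g,(.08,.1,.1)) for c,m in zip(cs,ms)])
for c in cs:
    k=eyes.regions_of(c,"dispatch_line")[0]; ys,xs=np.nonzero(k["region"]); P=np.array([ray(c,p)[:2] for p in zip(xs,ys)])
    (a,b,_)=cv2.minAreaRect((P*1000).astype(np.float32)); print("line",k["p"],a,b,_, np.polyfit(P[:,1],P[:,0],1))
c=cs[0]
for p in((222,295),(227,264),(160,160)): print(ray(c,p),ray(c,p,.15))
E
```

```text
0.59 [375.9, 224.7] [294.024 280.573] 3120
0.59 [253.7, 251.3] [253.752 251.854] 1399
(array([ 0.473,  0.177, -0.274]), np.float64(1.0278699402786993)) [(array([ 0.47 ,  0.176, -0.05 ]), np.float64(1.0)), (array([ 0.473,  0.177, -0.274]), np.float64(0.02786994027869938))]
0.59 [375.9, 224.7] [373.015 227.069] 3120
0.93 [331.7, 253.5] [331.393 254.073] 1310
(array([ 0.468, -0.024, -0.308]), np.float64(0.10549131948048351)) [(array([ 0.47 , -0.026, -0.337]), np.float64(0.049161024433323486)), (array([ 0.469, -0.024, -0.309]), np.float64(0.04741980474198049))]
line 0.85 (671.8515014648438, 52.934906005859375) (336.7690734863281, 26.880300521850586) 84.30774688720703 [0.1   0.666]
line 0.56 (670.510498046875, 51.57581329345703) (330.08892822265625, 23.89312171936035) 85.31288146972656 [0.081 0.666]
[0.557 0.292 0.   ] [0.472 0.307 0.15 ]
[0.612 0.248 0.   ] [0.516 0.272 0.15 ]
[0.993 0.228 0.   ] [0.817 0.256 0.15 ]
```

```bash
cat >> h.py <<'E'
def plan(T):
    s=r.read_state(); R=Ro.from_quat(s["eef_rot"]); print("t",round(s["time"],2),"at",np.round(s["ee_pos"],3))
    for *p,y in T:
        G=Ro.from_euler("z",y)*Ro.from_euler("x",np.pi)
        print(np.round(R.inv().apply(np.array(p)-s["ee_pos"])/.2,3),np.round((R.inv()*G).as_rotvec()/(np.pi/2),3))
E
python3 - <<'E'
from h import *
plan([(.36,-.45,.2,-.25),(.42,-.33,.18,-.25)])
E
```

```text
t 1.5 at [ 0.189 -0.596  0.223]
[ 1.036 -0.436  0.113] [ 0.    -0.     0.355]
[ 1.503 -0.918  0.213] [ 0.    -0.     0.355]
```

>>> play_rows(motion=[[0.3, -0.12, 0.03, 0, 0, 0.11, 40], [0.6, -0.24, 0.06, 0, 0, 0.22, 40], [0.9, -0.36, 0.1, 0, 0, 0.33, 40], [1.0, -0.6, 0.1, 0, 0, 0.355, 40], [1.0, -0.7, 0.1, 0, 0, 0.355, 40]])

```text
time: 2.12
ee_pos: [0.3394, -0.3982, 0.2025]
eef_rot: [0.992, -0.122, 0.0, -0.0]
ft_force: [-0.8, -1.5, 0.0]
width: 0.0453
```

```bash
python3 - <<'E'
from h import *
plan([(.42,-.2,.18,-.25),(.395,-.0055,.16,-.25)])
E
```

```text
t 2.12 at [ 0.339 -0.398  0.202]
[ 0.15  -1.059  0.113] [-0.001 -0.     0.003]
[-0.208 -1.972  0.214] [-0.001 -0.     0.003]
```

>>> play_rows(motion=[[0.1, -0.25, 0.03, 0, 0, 0, 40], [0.15, -0.5, 0.06, 0, 0, 0, 40], [0.12, -0.75, 0.09, 0, 0, 0, 40], [0.06, -1.0, 0.11, 0, 0, 0, 40], [0.06, -1.0, 0.11, 0, 0, 0, 40]])

```text
time: 2.75
ee_pos: [0.3989, -0.2077, 0.1806]
eef_rot: [0.992, -0.122, 0.0, 0.0]
ft_force: [-0.9, -1.4, 0.0]
width: 0.0347
```

```bash
python3 - <<'E'
from h import *
plan([(.395,-.0055,.15,-.25),(.395,-.0055,.09,-.25)])
E
```

```text
t 2.75 at [ 0.399 -0.208  0.181]
[-0.264 -0.976  0.153] [ 0.    -0.     0.003]
[-0.264 -0.976  0.453] [ 0.    -0.     0.003]
```

>>> play_rows(motion=[[-0.07, -0.25, 0.04, 0, 0, 0, 40], [-0.14, -0.5, 0.08, 0, 0, 0, 40], [-0.2, -0.75, 0.12, 0, 0, 0, 40], [-0.264, -0.976, 0.15, 0, 0, 0, 40], [-0.264, -0.976, 0.15, 0, 0, 0, 40]])

```text
time: 3.38
ee_pos: [0.3958, -0.0068, 0.1506]
eef_rot: [0.992, -0.123, 0.0, 0.0]
ft_force: [-0.4, -0.9, -1.0]
width: 0.0351
```

```bash
python3 - <<'E'
from h import *
plan([(.395,-.0055,.09,-.25)])
c=eyes.camera("wrist"); save(c,"w1")
for g,y in(([.468,-.024],-.25),([.468,-.024],-.3)):
    C,S=np.cos(y),np.sin(y)
    print([np.round(proj(c,[g[0]+C*a-S*b,g[1]+S*a+C*b,.1])) for a,b in((-.04,-.05),(-.04,.05),(.04,.05),(.04,-.05))])
E
```

```text
t 3.38 at [ 0.396 -0.007  0.151]
[-0.006 -0.005  0.303] [ 0.    -0.     0.002]
[array([385., 184.]), array([254., 184.]), array([246.,  69.]), array([393.,  69.])]
[array([382., 187.]), array([251., 181.]), array([249.,  65.]), array([396.,  73.])]
```

View pics/w1.png

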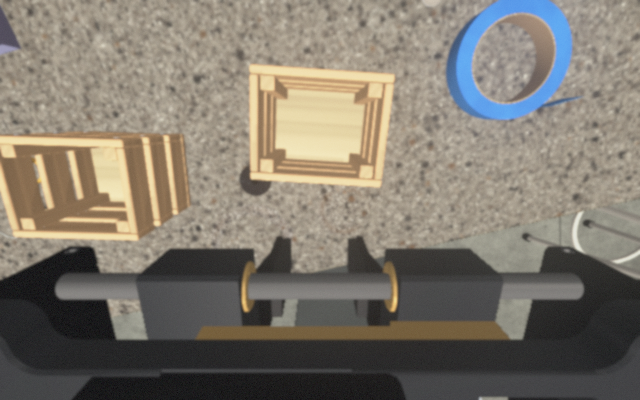

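The wrist view shows the right crate's rim, with its near edge from (249,180) to (381,186). That gives a yaw of about -0.29, which agrees with the silhouette fit, so I align to it and lower.

```bash
python3 - <<'E'
from h import *
plan([(.391,-.001,.09,-.29)])
E
```

```text
t 3.42 at [ 0.396 -0.009  0.151]
[-0.034 -0.031  0.304] [ 0.    -0.     0.026]
```

>>> play_rows(motion=[[-0.03, -0.02, 0.1, 0, 0, 0.027, 40], [-0.03, -0.035, 0.2, 0, 0, 0.027, 40], [-0.03, -0.035, 0.303, 0, 0, 0.027, 40], [-0.03, -0.035, 0.303, 0, 0, 0.027, 40]])

```text
time: 3.92
ee_pos: [0.391, -0.002, 0.0891]
eef_rot: [0.989, -0.147, -0.001, -0.0]
ft_force: [-0.1, 0.1, 0.3]
width: 0.0345
```

>>> play_rows(motion=[[0.14, 0, 0, 0, 0, 0, 40], [0.21, 0, -0.03, 0, 0, 0, 40], [0.28, 0, -0.08, 0, 0, 0, 40], [0.35, 0, -0.12, 0, 0, 0, 40], [0.42, 0, -0.14, 0, 0, 0, 40]])

```text
time: 4.55
ee_pos: [0.4731, -0.0257, 0.1192]
eef_rot: [0.989, -0.146, 0.001, 0.0]
ft_force: [0.8, 0.2, 0.3]
width: 0.0347
```

```bash
python3 - <<'E'
from h import *
c=eyes.camera("scene"); cv2.imwrite("pics/s1.png",cv2.resize(c["image"][120:320,200:460,::-1],None,fx=3,fy=3))
E
```

```text
(no output)
```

View pics/s1.png

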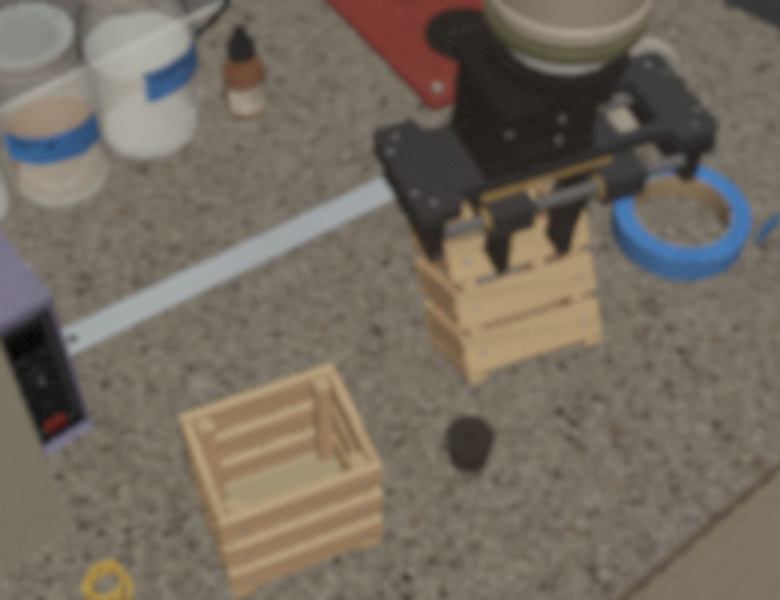

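The fingers are on the top slat and the crate is leaning away, so I continue.

>>> play_rows(motion=[[0.07, 0, -0.01, 0, 0, 0, 40], [0.14, 0, -0.01, 0, 0, 0, 40], [0.21, 0, 0, 0, 0, 0, 40], [0.28, 0, 0, 0, 0, 0, 40], [0.33, 0, 0, 0, 0, 0, 40]])

```text
time: 5.22
ee_pos: [0.5361, -0.0443, 0.1177]
eef_rot: [0.989, -0.146, -0.0, -0.0]
ft_force: [0.1, 0.7, 0.0]
width: 0.0347
```

>>> play_rows(motion=[[-0.1, 0, -0.1, 0, 0, 0, 40], [-0.3, 0, -0.2, 0, 0, 0, 40], [-0.6, 0, -0.3, 0, 0, 0, 40], [-0.75, 0, -0.3, 0, 0, 0, 40]])

```text
time: 5.72
ee_pos: [0.3907, -0.0001, 0.1791]
eef_rot: [0.989, -0.146, 0.001, 0.0]
ft_force: [0.2, -0.5, 0.0]
width: 0.0346
```

```bash
python3 - <<'E'
from h import *
c=eyes.camera("scene"); cv2.imwrite("pics/s2.png",cv2.resize(c["image"][120:320,200:460,::-1],None,fx=3,fy=3))
for l in("stamp","crate_a","crate_a_mid"): print(l,[(round(k["p"],2),np.round(k["xy"]),np.round(ray(c,k["xy"],.04),3)) for k in eyes.landmark_of(c,l)[:3]])
w=eyes.camera("wrist"); print([(round(k["p"],2),np.round(k["xy"])) for k in eyes.landmark_of(w,"stamp")])
g=np.array([.473,.177]);y=-.26;u=np.array([np.cos(y),np.sin(y)]); q=g-.08*u
plan([(*q,.19,y)])
for y in(-.22,-.27):
    C,S=np.cos(y),np.sin(y)
    print([np.round(proj(w,[g[0]+C*a-S*b,g[1]+S*a+C*b,.1])) for a,b in((-.04,-.05),(-.04,.05),(.04,.05),(.04,-.05))])
cv2.imwrite("pics/w2.png",w["image"][:,:,::-1])
E
```

```text
stamp [(0.61, array([294., 295.]), array([0.451, 0.19 , 0.04 ]))]
crate_a [(0.74, array([297., 290.]), array([0.455, 0.18 , 0.04 ])), (0.72, array([364., 216.]), array([ 0.506, -0.037,  0.04 ]))]
crate_a_mid [(0.83, array([295., 280.]), array([0.475, 0.171, 0.04 ])), (0.63, array([258., 334.]), array([0.43 , 0.282, 0.04 ]))]
[(0.72, array([155., 174.]))]
t 6.03 at [ 0.392 -0.001  0.178]
[-0.271 -0.955 -0.059] [-0.    -0.    -0.021]
[array([163., 226.]), array([ 54., 234.]), array([ 22., 144.]), array([141., 134.])]
[array([162., 229.]), array([ 51., 231.]), array([ 23., 140.]), array([144., 138.])]
```

View pics/w2.png

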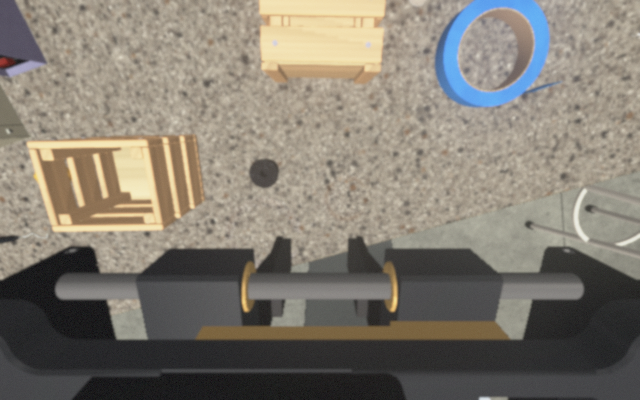

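The right crate now lies on its far side, with its base edge at row 75. The left crate's near rim runs from (53,229) to (163,229), which puts its yaw near -0.28. I move over to it.

>>> play_rows(motion=[[-0.07, -0.25, 0, 0, 0, 0, 40], [-0.14, -0.5, 0, 0, 0, -0.008, 40], [-0.2, -0.75, 0, 0, 0, -0.008, 40], [-0.265, -0.955, 0, 0, 0, -0.008, 40], [-0.265, -0.955, 0, 0, 0, -0.008, 40]])

```text
time: 6.65
ee_pos: [0.396, 0.201, 0.1779]
eef_rot: [0.991, -0.137, -0.001, -0.001]
ft_force: [0.6, -0.4, -0.5]
width: 0.0346
```

```bash
python3 - <<'E'
from h import *
w=eyes.camera("wrist");g=np.array([.473,.177]);y=-.28;u=np.array([np.cos(y),np.sin(y)]); q=g-.08*u
plan([(*q,.09,y)])
C,S=np.cos(y),np.sin(y)
print([np.round(proj(w,[g[0]+C*a-S*b,g[1]+S*a+C*b,.1])) for a,b in((-.04,-.05),(-.04,.05),(.04,.05),(.04,-.05))])
cv2.imwrite("pics/w3.png",w["image"][:,:,::-1])
c=eyes.camera("scene"); cv2.imwrite("pics/s3.png",cv2.resize(c["image"][120:320,200:460,::-1],None,fx=3,fy=3))
E
```

```text
t 6.7 at [0.396 0.199 0.178]
[-0.    -0.001  0.438] [-0.001  0.001  0.001]
[array([382., 170.]), array([264., 169.]), array([259.,  65.]), array([390.,  66.])]
```

View pics/w3.png

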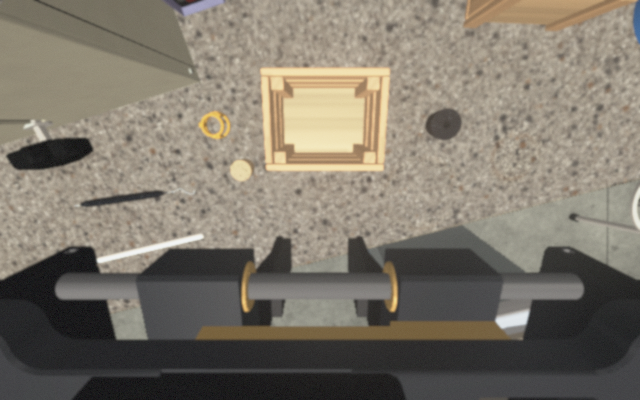

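The left crate's rim is centred and level at (266,168) to (382,169). I lower and tip it the same way, stopping a little shorter because of the box at the left.

>>> play_rows(motion=[[0, 0, 0.15, 0, 0, 0, 40], [0, 0, 0.3, 0, 0, 0, 40], [0, 0, 0.44, 0, 0, 0, 40], [0, 0, 0.44, 0, 0, 0, 40]])

```text
time: 7.25
ee_pos: [0.3953, 0.1958, 0.0884]
eef_rot: [0.99, -0.141, -0.002, 0.001]
ft_force: [-0.7, -0.4, 0.5]
width: 0.0348
```

>>> play_rows(motion=[[0.14, 0, 0, 0, 0, 0, 40], [0.21, 0, -0.03, 0, 0, 0, 40], [0.28, 0, -0.08, 0, 0, 0, 40], [0.35, 0, -0.12, 0, 0, 0, 40], [0.42, 0, -0.14, 0, 0, 0, 40]])

```text
time: 7.88
ee_pos: [0.478, 0.1739, 0.1189]
eef_rot: [0.99, -0.14, 0.001, -0.0]
ft_force: [-0.5, 0.8, -0.4]
width: 0.0349
```

>>> play_rows(motion=[[0.07, 0, -0.01, 0, 0, 0, 40], [0.14, 0, -0.01, 0, 0, 0, 40], [0.2, 0, 0, 0, 0, 0, 40], [0.22, 0, 0, 0, 0, 0, 40]])

```text
time: 8.38
ee_pos: [0.5195, 0.1616, 0.1173]
eef_rot: [0.99, -0.14, -0.0, 0.0]
ft_force: [-0.3, -1.0, 0.0]
width: 0.0351
```

>>> play_rows(motion=[[-0.1, 0, -0.1, 0, 0, 0, 40], [-0.3, 0, -0.2, 0, 0, 0, 40], [-0.6, 0, -0.3, 0, 0, 0, 40], [-0.75, 0, -0.3, 0, 0, 0, 40]])

```text
time: 8.88
ee_pos: [0.3731, 0.2049, 0.1787]
eef_rot: [0.99, -0.139, 0.001, 0.0]
ft_force: [0.4, -0.3, 0.7]
width: 0.0346
```

```bash
python3 - <<'E'
from h import *
c=eyes.camera("scene"); cv2.imwrite("pics/s4.png",cv2.resize(c["image"][120:320,200:460,::-1],None,fx=3,fy=3))
for l in("stamp","crate_a_mid"): print(l,[(round(k["p"],2),np.round(k["xy"]),np.round(ray(c,k["xy"],.04),3)) for k in eyes.landmark_of(c,l)[:3]])
E
```

```text
stamp []
crate_a_mid []
```

View pics/s4.png

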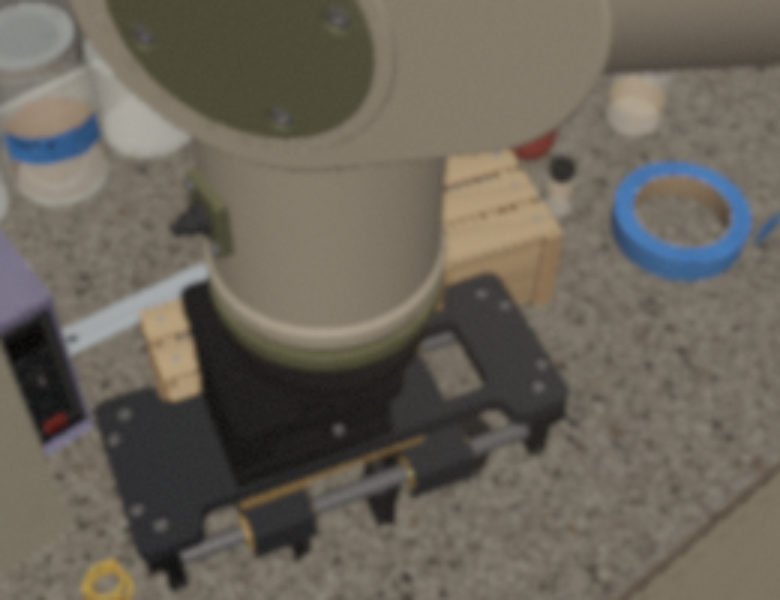

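>>> play_rows(motion=[[0.1, 0.25, 0, 0, 0, 0, 40], [0.2, 0.5, 0, 0, 0, 0, 40], [0.25, 0.75, 0, 0, 0, 0, 40], [0.3, 1.0, 0, 0, 0, 0, 40]])

```text
time: 9.52
ee_pos: [0.3774, -0.0076, 0.1778]
eef_rot: [0.99, -0.14, -0.0, -0.0]
ft_force: [0.7, 0.0, -0.3]
width: 0.0347
```

>>> play_rows(motion=[[0.05, 0.3, -0.1, 0, 0, 0, 40], [0.15, 0.6, -0.1, 0, 0, 0, 40], [0.2, 0.85, -0.1, 0, 0, 0, 40], [0.3, 1.0, -0.1, 0, 0, 0, 40], [0.3, 1.0, -0.1, 0, 0, 0, 40]])

```text
time: 10.15
ee_pos: [0.3794, -0.2169, 0.197]
eef_rot: [0.99, -0.142, -0.001, -0.0]
ft_force: [0.1, 0.0, -0.3]
width: 0.035
```

```bash
python3 - <<'E'
from h import *
np.set_printoptions(precision=3,suppress=True)
c=eyes.camera("scene"); cv2.imwrite("pics/s5.png",cv2.resize(c["image"][120:320,200:460,::-1],None,fx=3,fy=3)); t=eyes.camera("top")
for l in("stamp","crate_a_mid"): print(l,[(round(k["p"],2),np.round(k["xy"]),np.round(ray(c,k["xy"],.04),3)) for k in eyes.landmark_of(c,l)[:3]])
for cc in(c,t):
    for k in eyes.regions_of(cc,"crate_a")[:3]:
        p=ray(cc,k["xy"],.05)[:2]; print(k["p"],np.round(k["xy"]),p,k["region"].sum(),fit([cc],[hull(k["region"])],p,(.1,.1,.08)))
E
```

```text
stamp [(0.61, array([259., 331.]), array([0.434, 0.28 , 0.04 ])), (0.56, array([288., 266.]), array([0.507, 0.163, 0.04 ]))]
crate_a_mid [(0.75, array([280., 248.]), array([0.553, 0.152, 0.04 ])), (0.66, array([260., 335.]), array([0.427, 0.282, 0.04 ])), (0.55, array([412., 161.]), array([ 0.559, -0.24 ,  0.04 ]))]
0.95 [282. 245.] [0.55  0.147] 3255 (array([ 0.56,  0.15, -0.28]), np.float64(0.013925152306353383))
0.83 [356. 198.] [ 0.549 -0.05 ] 2833 (array([ 0.555, -0.052, -0.305]), np.float64(0.020334535913414276))
0.97 [266. 216.] [0.563 0.147] 1639 (array([ 0.559,  0.151, -0.274]), np.float64(0.01680672268907568))
0.57 [344. 220.] [ 0.558 -0.058] 1589 (array([ 0.555, -0.051, -0.308]), np.float64(0.02037252619324792))
```

View pics/s5.png

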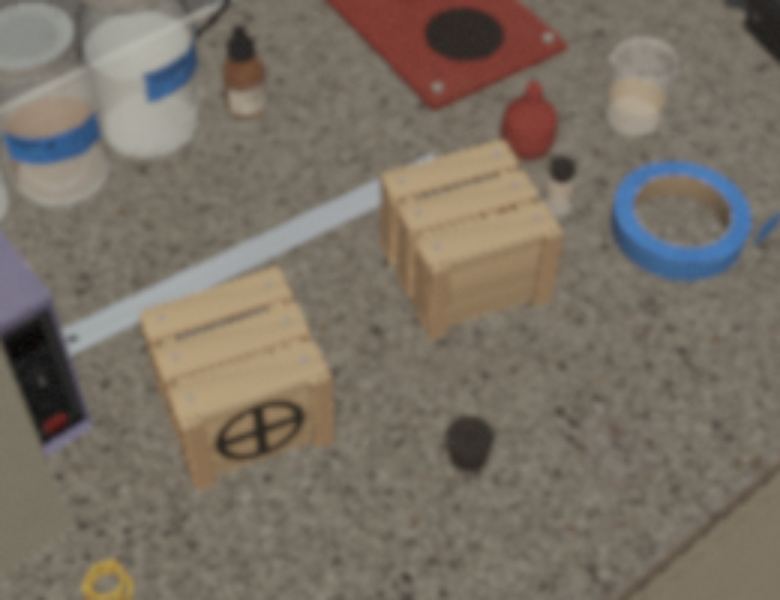

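The left crate bears the stamp, at (260,430) in the crop, and the other crate's underside is bare. The stamped crate's middle is at (0.5595, 0.1505) with yaw -0.277, so it needs a push of about 0.122 m along its axis. The purple unit is close at the left, so I'll push with shut fingers and the gripper turned 90° to keep the body narrow on that side.

```bash
python3 - <<'E'
from h import *
s=r.read_state(); print(np.round(s["joint_positions"],2))
y=-.277;u=np.array([np.cos(y),np.sin(y)]);g=np.array([.5595,.1505]);q=g-.1*u
for a in(np.pi/2,-np.pi/2): plan([(.4,-.05,.19,y+a),(*q,.19,y+a),(*q,.035,y+a)])
E
```

```text
[ 0.74 -0.06 -0.32  1.95 -0.02  1.25 -1.42]
t 10.45 at [ 0.38  -0.213  0.198]
[-0.127 -0.813  0.04 ] [ 0.     0.    -1.002]
[-0.137 -1.996  0.039] [ 0.     0.    -1.002]
[-0.137 -1.996  0.814] [ 0.     0.    -1.002]
t 10.45 at [ 0.38  -0.213  0.198]
[-0.127 -0.813  0.04 ] [ 0.    -0.     0.998]
[-0.137 -1.996  0.039] [ 0.    -0.     0.998]
[-0.137 -1.996  0.814] [ 0.    -0.     0.998]
```

>>> play_rows(motion=[[-0.03, -0.2, 0.02, 0, 0, -0.11, 0], [-0.06, -0.4, 0.04, 0, 0, -0.22, 0], [-0.09, -0.6, 0.04, 0, 0, -0.33, 0], [-0.12, -0.8, 0.04, 0, 0, -0.44, 0], [-0.13, -1.0, 0.04, 0, 0, -0.55, 0]])

```text
time: 11.08
ee_pos: [0.4097, -0.013, 0.1902]
eef_rot: [0.957, 0.291, 0.0, 0.001]
ft_force: [0.7, 1.2, 0.2]
width: 0.0013
```

```bash
python3 - <<'E'
from h import *
y=-.277;u=np.array([np.cos(y),np.sin(y)]);g=np.array([.5595,.1505]);q=g-.1*u
a=np.pi/2; plan([(*q,.15,y+a),(*q,.035,y+a)])
E
```

```text
t 11.07 at [ 0.41  -0.013  0.19 ]
[ 0.753 -0.644  0.2  ] [ 0.001  0.    -0.448]
[ 0.753 -0.645  0.775] [ 0.001  0.    -0.448]
```

>>> play_rows(motion=[[0.18, -0.16, 0.05, 0, 0, -0.11, 0], [0.38, -0.32, 0.1, 0, 0, -0.22, 0], [0.57, -0.48, 0.15, 0, 0, -0.33, 0], [0.753, -0.644, 0.2, 0, 0, -0.448, 0], [0.753, -0.644, 0.2, 0, 0, -0.448, 0]])

```text
time: 11.7
ee_pos: [0.4637, 0.18, 0.1494]
eef_rot: [0.797, 0.603, 0.0, -0.001]
ft_force: [-0.4, -1.5, -0.6]
width: 0.0004
```

```bash
python3 - <<'E'
from h import *
y=-.277;u=np.array([np.cos(y),np.sin(y)]);g=np.array([.5595,.1505])
a=np.pi/2; plan([(*(g-d*u),.035,y+a) for d in(.1,.07,.065)])
w=eyes.camera("wrist"); save(w,"w5")
n=np.array([-u[1],u[0]]); print([np.round(proj(w,[*(g+a*u+b*n),.08])) for a,b in((-.05,-.05),(-.05,.05),(.05,.05),(.05,-.05))])
E
```

```text
t 11.7 at [0.464 0.18  0.149]
[-0.012  0.002  0.572] [-0.001 -0.001  0.001]
[-0.012  0.152  0.572] [-0.001 -0.001  0.001]
[-0.012  0.177  0.572] [-0.001 -0.001  0.001]
[array([372., 273.]), array([379., 162.]), array([503., 163.]), array([482., 273.])]
```

View pics/w5.png

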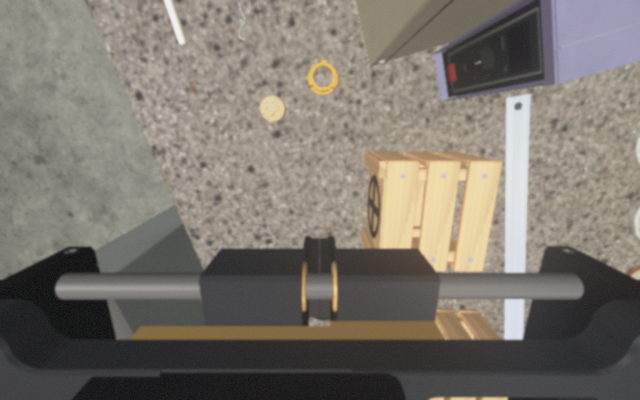

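The view matches the prediction: the crate's far edges are at (379,162) and (503,163), and the purple unit is clear above. I lower, then push most of the way.

>>> play_rows(motion=[[-0.012, 0, 0.2, 0, 0, 0, 0], [-0.012, 0, 0.4, 0, 0, 0, 0], [-0.012, 0, 0.547, 0, 0, 0, 0], [-0.012, 0, 0.547, 0, 0, 0, 0]])

```text
time: 12.25
ee_pos: [0.4627, 0.1719, 0.0393]
eef_rot: [0.801, 0.599, -0.002, -0.0]
ft_force: [-0.2, 0.3, 1.3]
width: 0.0004
```

>>> play_rows(motion=[[0, 0.1, 0, 0, 0, 0, 0], [0, 0.16, 0, 0, 0, 0, 0], [0, 0.21, 0, 0, 0, 0, 0], [0, 0.26, 0, 0, 0, 0, 0], [0, 0.31, 0, 0, 0, 0, 0]])

```text
time: 12.88
ee_pos: [0.5229, 0.1574, 0.0417]
eef_rot: [0.8, 0.6, -0.0, -0.001]
ft_force: [-8.7, 2.7, 11.1]
width: 0.0008
```

>>> play_rows(motion=[[0, 0.05, 0, 0, 0, 0, 0], [0, 0.1, 0, 0, 0, 0, 0], [0, 0.16, 0, 0, 0, 0, 0], [0, 0.2, 0, 0, 0, 0, 0], [0, 0.2, 0, 0, 0, 0, 0]])

```text
time: 13.5
ee_pos: [0.5623, 0.1453, 0.0413]
eef_rot: [0.8, 0.6, 0.0, -0.0]
ft_force: [-0.2, 1.1, 0.7]
width: 0.0007
```

```bash
cat > m.py <<'E'
from h import *
np.set_printoptions(precision=3,suppress=True)
for n in("top","scene","wrist"):
    c=eyes.camera(n); save(c,n+str(c["shot"])); print(c["shot"])
    for k in eyes.regions_of(c,"crate_a")[:2]:
        p=ray(c,k["xy"],.05)[:2]; print(n,round(k["p"],2),np.round(k["xy"]),p,k["region"].sum(),*(fit([c],[hull(k["region"])],p,(.1,.1,.08)) if n!="wrist" else ()))
E
python3 m.py
```

```text
15
top 0.93 [342. 224.] [ 0.548 -0.053] 1600 [ 0.555 -0.051 -0.301] 0.018561484918793503
top 0.48 [290. 192.] [0.631 0.087] 156 [0.628 0.083 0.035] 0.8930065750149432
16
scene 0.82 [255. 226.] [0.623 0.166] 787 [ 0.625  0.141 -0.346] 0.6948264571054354
scene 0.7 [355. 196.] [ 0.555 -0.054] 2935 [ 0.555 -0.053 -0.318] 0.0263496143958869
17
wrist 0.7 [455. 215.] [0.645 0.151] 25928
```

```bash
cat > wf.py <<'E'
from h import *
np.set_printoptions(precision=3,suppress=True)
c=eyes.camera("wrist"); save(c,"wf%d"%c["shot"])
s=r.read_state(); print(s["time"],s["ee_pos"],s["ft_force"])
k=max(eyes.regions_of(c,"crate_a"),key=lambda k:k["region"].sum()); m=k["region"].copy()
ys,xs=np.nonzero(m); print(k["p"],xs.min(),xs.max(),ys.min(),ys.max())
V=np.zeros_like(m); V[:225]=1; m=hull(m)&V
import h; f0=h.hullmask; h.hullmask=lambda c,P:f0(c,P)&V
y=-.277; x0=s["ee_pos"][:2]+.06*np.array([np.cos(y),np.sin(y)]); print(x0, h.fit([c],[m],x0,(.1,.1,.08)))
v,_=h.fit([c],[m],x0,(.1,.1,.08)); u=np.array([np.cos(v[2]),np.sin(v[2])])
print("remaining along u",(.666+.09*v[1]-v[0])/(u[0]-.09*u[1]))
L=eyes.regions_of(c,"dispatch_line")[:1]
for k in L:
    q,x=np.nonzero(k["region"]&V); P=np.array([ray(c,p)[:2] for p in zip(x,q)]); print("line",k["p"],len(P),P.mean(0),.666+.09*P.mean(0)[1])
E
python3 wf.py
```

```text
13.85 [0.562 0.145 0.041] [-0.671  0.277  0.74 ]
0.64 327 563 151 339
[0.62  0.128] (array([ 0.621,  0.136, -0.263]), np.float64(0.013312693498451988))
remaining along u 0.05791417193805118
line 0.75 3335 [0.686 0.194] 0.6834707919041658
```

The wrist fit puts the crate at (0.621, 0.136) with yaw -0.263, tracking straight and with about 0.058 m left to go. I push most of that.

>>> play_rows(motion=[[0, 0.06, 0, 0, 0, 0, 0], [0, 0.12, 0, 0, 0, 0, 0], [0, 0.18, 0, 0, 0, 0, 0], [0, 0.22, 0, 0, 0, 0, 0], [0, 0.25, 0, 0, 0, 0, 0]])

```text
time: 14.58
ee_pos: [0.6103, 0.1309, 0.0405]
eef_rot: [0.8, 0.6, -0.0, -0.0]
ft_force: [-3.9, 1.4, 3.2]
width: 0.0004
```

```bash
python3 wf.py
```

```text
14.625 [0.611 0.131 0.041] [-2.416  0.226  1.139]
0.58 329 561 152 339
[0.669 0.114] (array([ 0.669,  0.122, -0.259]), np.float64(0.019644880997355507))
remaining along u 0.008057147068440938
line 0.59 3211 [0.686 0.199] 0.6838852827438328
```

>>> play_rows(motion=[[0, 0.02, 0, 0, 0, 0, 0], [0, 0.035, 0, 0, 0, 0, 0], [0, 0.043, 0, 0, 0, 0, 0], [0, 0.043, 0, 0, 0, 0, 0]])

```text
time: 15.22
ee_pos: [0.6183, 0.1283, 0.0405]
eef_rot: [0.8, 0.6, 0.0, 0.0]
ft_force: [-1.2, -0.0, -0.5]
width: 0.0004
```

>>> play_rows(motion=[[0, -0.2, 0, 0, 0, 0, 0], [0, -0.5, -0.1, 0, 0, 0, 0], [0, -0.7, -0.4, 0, 0, 0, 0], [0, -0.8, -0.7, 0, 0, 0, 0], [0, -0.85, -0.8, 0, 0, 0, 0]])

```text
time: 15.85
ee_pos: [0.4551, 0.177, 0.2038]
eef_rot: [0.8, 0.6, 0.002, 0.001]
ft_force: [0.8, -0.3, -0.4]
width: 0.0002
```

>>> play_rows(motion=[[-0.3, 0, 0, 0, 0, 0, 0], [-0.6, 0, 0, 0, 0, 0, 0], [-0.9, 0, 0, 0, 0, 0, 0], [-1.0, 0, 0, 0, 0, 0, 0], [-1.0, 0, 0, 0, 0, 0, 0]])

```text
time: 16.48
ee_pos: [0.3989, -0.0173, 0.2009]
eef_rot: [0.801, 0.599, 0.0, 0.001]
ft_force: [0.6, 1.1, -0.8]
width: 0.0002
```

>>> play_rows(motion=[[-0.3, 0, 0, 0, 0, 0, 0], [-0.6, 0, 0, 0, 0, 0, 0], [-0.9, 0, 0, 0, 0, 0, 0], [-1.0, 0, 0, 0, 0, 0, 0], [-1.0, 0, 0, 0, 0, 0, 0]])

```text
time: 17.1
ee_pos: [0.3434, -0.2082, 0.2006]
eef_rot: [0.8, 0.6, 0.0, 0.0]
ft_force: [-0.7, 0.1, 0.3]
width: 0.0002
```

```bash
python3 m.py; python3 - <<'E'
import cv2
cv2.imwrite("pics/s9.png",cv2.resize(cv2.imread(sorted(__import__('glob').glob('pics/scene[0-9]*.png'),key=lambda p:int(p[10:-4]))[-1])[120:320,200:460],None,fx=3,fy=3))
E
```

```text
20
top 0.92 [276. 186.] [0.646 0.125] 718 [ 0.653  0.125 -0.231] 0.5612359550561798
top 0.92 [342. 222.] [ 0.552 -0.051] 1589 [ 0.555 -0.05  -0.309] 0.015579919215233717
21
scene 0.75 [261. 201.] [0.673 0.118] 2730 [ 0.678  0.117 -0.249] 0.014812263176024798
scene 0.58 [356. 197.] [ 0.55  -0.052] 2821 [ 0.554 -0.052 -0.31 ] 0.022039473684210553
22
wrist 0.9 [487.  26.] [ 0.548 -0.091] 6192
```

View pics/s9.png

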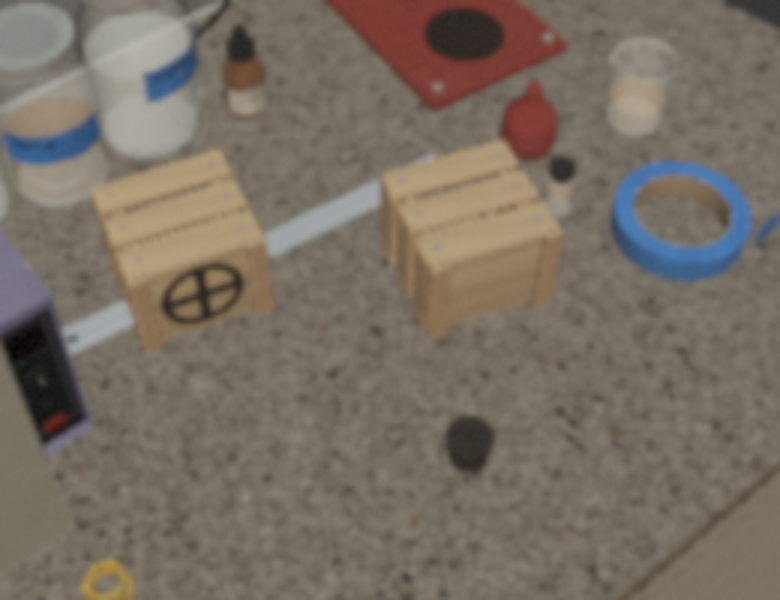

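The stamped crate sits over the line at (0.678, 0.117), where the line's x is 0.677. The other crate has not moved from where it fell, so I hand in.

```bash
python3 -c "
from bench import job
print(job.close_job())"
```

```text
the job is handed in; nothing more can be done
None
```

I tipped both crates onto their far sides with the fingers. The left one bore the stamp, so I pushed it on, still lying down, until its middle was over the dispatch line. The job was handed in at about 17 s on the robot's clock.

- **Stamped crate:** the last scene-camera fit puts its middle at (0.678, 0.117). The line's centre there is x ≈ 0.677, so it is about 1 mm off, and the stamp faces the robot.
- **Other crate:** it lies where it fell, at (0.555, -0.051). That position did not change during the push.
- **Small things:** every one in the final picture looked undisturbed. The cork lay outside that crop; the arm only passed well above it.
- **Forces and clearance:** the highest force reading at the end of a move was about 14 N, and the arm was clear of everything at the end.

**Disagreements:**
- The top-camera fit of the stamped crate gave x ≈ 0.653 with a poor match. I put this down to something hiding the crate's far part from that camera and did not use it.
- Both crates measured about 0.28 to 0.31 rad clockwise at the start, slightly more than the 0.25 stated. The close views supported the measured values, so I used those.

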